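# Draw the scraper out of the braced holding tank

### The job

The glass scraper was left lying on the floor of the drained, shallow holding tank, reaching under the brace that divides the tank's top into two openings; it is longer than either opening, so tip it up and draw it out slantwise, one end first, through one of them. Do not force it or the gripper against the tank, and leave the pot and the stone in the tank and the jars, cup, dish and pipette on the bench where they are. Finish while still holding the scraper in the gripper, still, with all of it a good 5 cm above the tank's top; do not put it down or let go.

Things in the scene. Friction and masses are not known exactly. Their poses are not given: they have to be found in the camera images.
- tank: Shallow dry acrylic tank, fixed to the bench: 240 (its x) by 390 (its y, the long way) by 80 mm high; origin at the centre of its underside, z up. White floor, upper face at z = 5; clear walls 6 mm thick; black top sheet, z = 75 to 80, with two openings and a brace between them. It holds only the scraper, the pot and the stone. A drain fitting sticks out 50 mm from the middle of the +x wall.
- brace (a point): Centre of the brace's upper face, (0, 0, 80) mm in the tank's frame. The brace is part of the top sheet: 50 mm wide (tank y = -25 to 25), 5 mm thick, across the whole tank.
- opening_a (a point): Centre of the -y opening in the top sheet, (0, -100, 80) mm in the tank's frame. It is 170 by 150 mm: tank x = -85 to 85, y = -175 to -25. Beyond its edges the sheet overhangs the tank's inside, by 14 mm at the end wall and 29 mm at the long walls.
- opening_b (a point): Centre of the +y opening in the top sheet, (0, 100, 80) mm in the tank's frame: 170 by 150 mm, x = -85 to 85, y = 25 to 175, same overhangs.
- scraper: Loose rigid grey scraper, 270 mm long, 60 to 130 g, flat on the tank floor, along the tank's y, its middle under the brace, handle to the -y end. Origin mid-length on its underside; x towards the blade, z up. Handle: flat-sided bar, y 14 wide, z 0 to 16, x = -135 to 93 mm; cross-piece 50 wide, 16 thick, x = 93 to 123; steel blade 60 wide, 4 thick, x = 121 to 135. Centre of mass near x = 25.
- handle_end (a point): Centre of the handle's free end face: (-135, 0, 8) mm in the scraper's frame.
- blade_end (a point): Middle of the blade's edge: (135, 0, 2) mm in the scraper's frame.
- clay_pot: Bystander: small open terracotta pot, 44 mm across, 42 mm high, standing on the tank floor near its +x wall, in one half or the other; origin at the centre of its underside.
- stone: Bystander: grey stone, 44 mm across, 27 mm high, on the tank floor near its +x wall, in the half that the pot is not in; origin at the centre of its underside.
- jar_a: Bystander: green sample jar with white lid, 60 mm across, 60 mm high, on the bench beyond the tank; origin at the centre of its underside.
- jar_b: Bystander: clear sample jar with white lid and paper label, 60 mm across, 60 mm high, on the bench beyond the tank; origin at the centre of its underside.
- cup: Bystander: clear plastic cup, 68 mm across, 75 mm high, on the bench beyond the tank; origin at the centre of its underside.
- dish: Bystander: covered dish, 94 mm across, 16 mm high, on the bench beside the tank's +y end; origin at the centre of its underside.
- pipette: Bystander: glass dropping pipette with a tan bulb, 240 mm long, 18 mm thick, lying on the bench beside the tank's -y end; origin under the middle, x along it towards the bulb.

How it is judged:
On the way:
1. the scraper stands slantwise through an opening: one end above the tank's top sheet, the other still below it (((height (world z) of handle_end above 0.09 m and height (world z) of blade_end below 0.07 m) or (height (world z) of blade_end above 0.09 m and height (world z) of handle_end below 0.07 m))), for 0.1 s.
At the end, for the whole second after the job is handed in: The scraper is held in the gripper and at rest (under 5 cm/s), touching nothing of the tank, both its ends more than 30 mm above the tank's top (over 110 mm above the bench), and the seven bystanders are within 30 mm of where they were (height (world z) of each of handle_end, blade_end above 0.11 m and contact force between scraper and the fingers above 1 N and contact force between scraper and tank below 0.1 N and linear speed of scraper below 0.05 m/s and angular speed of scraper below 0.3 rad/s and distance of each of clay_pot, stone, jar_a, jar_b, cup, dish, pipette from where it was at the start of the episode below 0.03 m); the arm keeps its last pose, push and grip.
It fails at once if the tank is pressed or struck with more than 30 N (contact force between tank and anything else above 30 N).
It fails at once if a bystander is moved by more than 30 mm (distance of any of clay_pot, stone, jar_a, jar_b, cup, dish, pipette from where it was at the start of the episode above 0.03 m).
It also fails if it takes over 48 s, if anything falls off the work surface, if the arm or the gripper's body presses on something with over 40 N, if the wrist force passes 120 N, or if a joint passes its speed limit or range.

### The arm

A 6-joint arm with a two-finger parallel gripper is mounted at the origin on the work surface. World frame = base frame: x ahead of the robot, y to its left, z up, the work surface at z = 0. Lengths are in m, angles in rad, forces in N, time in s.
With the tool pointing down it reaches from about 0.35 to 0.775 m from the base axis. Payload 7.3 kg.
Tool frame: the origin (TCP) lies on the centre line of the jaws, within the pads' length; the fingertips stand tip_reach ahead of it and the grasp point (between the pads) lies 6 mm ahead of it (tip_reach is the distance from the TCP to the fingertips, in m); x points along the fingers, y is the direction in which the jaws open and shut, and the axes are right-handed (so a half turn about x gives the same grasp; the last joint's range is limited). The gripper opens to 92 mm and grips with 3 to 60 N. Pads are 19 mm wide; open, the fingers measure 130 mm over their backs; the gripper's body (75 mm by 190 mm) begins 47 mm behind the grasp point.
Start: joints at [1.064, 0.342, 1.524, -0, 1.275, -0.146], TCP at [0.185, 0.491, 0.252] pointing down, gripper open.
Joint ranges: [-2.53, 2.53], [-0.77, 2.02], [0.04, 2.7], [-1, 4.14], [0.28, 2.66], [-3.11, 3.11]. Speed limits (rad/s): [2.57, 2.57, 3.14, 3.14, 3.14, 3.14].

### API

Orientations are given as [roll, pitch, yaw] about the fixed x, y, z axes, in that order (R = Rz(yaw) Ry(pitch) Rx(roll)).
In Python, from cell import observe, read_camera, get_calibration, hand_in, tip_reach gives the robot as it stands. The module is installed in compiled form; this text tells all that it offers.
- The arm moves only by the shell command python3 -m crank 'ROWS' [FORCE]. ROWS is JSON, a list of rows, each an object of numbers: "fingers": the opening, from -1 (shut) to 1 (fully open); "tx", "ty", "tz": the shift along the tool's x, y, z in units of 40 mm (1.0 is 40 mm); "roll": the turn about the tool's x in units of 10 degrees (1.0 is 10 degrees). In form: [{"fingers": .., "tx": .., "ty": .., "tz": .., "roll": ..}, ...]. A call has exactly 8 rows; each row is the pose to reach, as a shift and turn from the pose commanded when the call began, along the tool's axes at that moment; what a row does not reach only later rows make up. A row lasts 1/8 s, in which the tool goes at most 62.5 mm and 10.7 degrees, less where a joint would pass 70% of its speed; a pose out of reach is approached as far as the arm can. A call with a gripper value outside its range is refused whole. The fingers move at their own pace and stop on an object; FORCE is the grip in N (left out, the last holds). Time passes only in rows, so rows that repeat a pose let the fingers close, or fill a call up. It gives the time, the measured TCP pose, the force and the opening at its end, in the units of the state.
- observe(): the state, without advancing time (a new reading comes with each control period).
- read_camera(name): name is "side" or "top" or "wrist"; returns (picture, depth): 420x560x3 uint8, red, green, blue; 420x560 float32, m along the optical axis (not along the pixel's ray), 0 where there is no reading.
- get_calibration(name): a dict with "vertical_fov" (degrees; the focal length in pixels is half the picture's height over the tangent of half this angle, whatever the lens; pixels are square), "cx", "cy" (the principal point, pixels), "pose" (4x4, takes a point from camera to world coordinates); the wrist camera has in their place "T_tool_cam" (4x4, takes a point from camera to tool coordinates, whose origin is the TCP and whose axes are the tool frame's). Camera axes: x right, y down, z forward; pixel columns grow to the right and rows downward; lengths in m; the calibration is good to about 2 mm. A picture is of the moment at which its call begins: read the wrist's pose just before it. get_calibration takes no time and is no camera call.
- hand_in(): hands the job in, once; it reports no verdict.
The state is a dict: "time": time; "qpos": joint angles; "qvel": joint speeds; "joint_efforts": joint torques, N m; "tool_pos": TCP position; "tool_rot": TCP orientation; "contact_force": force on the tool from outside, world axes, zero at the start; "torque": the same for the moment, N m; "opening": finger opening in m.
Only numpy, scipy, OpenCV 4.12 (cv2) and the standard library are available. Lean on these libraries where they do the work, as an engineer would, in place of code of your own. Each camera call takes 0.05 s, during which the arm holds its last target. There are 200 camera calls.

## Working session

There is one attempt and no reset: what is moved stays moved. The work goes in short steps, Python scripts to look and compute and a shell command to move; the robot and the scene stay as the last step left them, time stands still between calls to the robot, and variables do not carry over. Pictures are saved under pics/ and viewed, about 8 in all and at most 12, crops included, and the job is handed in when it is done.

```bash
mkdir -p pics; cat > h.py <<'E'
import numpy as np,cv2
from cell import *
from scipy.spatial.transform import Rotation as R
def cam(n):
    s=observe(); im,d=read_camera(n); c=get_calibration(n)
    if 'pose' in c: T=np.array(c['pose'])
    else:
        W=np.eye(4);W[:3,:3]=R.from_euler('xyz',s['tool_rot']).as_matrix();W[:3,3]=s['tool_pos'];T=W@np.array(c['T_tool_cam'])
    f=im.shape[0]/2/np.tan(np.radians(c['vertical_fov'])/2)
    return im,d,T,f,c.get('cx',280),c.get('cy',210)
def cloud(d,T,f,cx,cy):
    v,u=np.mgrid[:d.shape[0],:d.shape[1]]
    P=np.stack([(u-cx)/f*d,(v-cy)/f*d,d],-1)
    return P@T[:3,:3].T+T[:3,3]
def save(im,n): cv2.imwrite('pics/'+n+'.png',im[...,::-1])
E
python3 - <<'E'
from h import *
print(observe(),tip_reach if not callable(tip_reach) else tip_reach())
for n in('top','side'):
    a=cam(n);save(a[0],n+'0');np.savez('pics/'+n+'0.npz',im=a[0],d=a[1],P=cloud(*a[1:]));print(n,a[2],a[3:], get_calibration(n).keys())
E
```

```text
{'time': 0.0, 'qpos': array([ 1.06403655e+00,  3.42722159e-01,  1.52500994e+00,  3.42387141e-05,
        1.27537980e+00, -1.45976801e-01]), 'qvel': array([ 0.00116945, -0.00038221,  0.00054047, -0.00087236, -0.00016071,
        0.00153771]), 'joint_efforts': array([-2.88357387e-04, -4.31234694e+01, -2.44220406e+01,  7.18011567e-02,
        5.60596038e-02, -1.78287419e-04]), 'tool_pos': array([0.18511104, 0.4908989 , 0.25104769]), 'tool_rot': array([-1.73832031,  1.56927674, -2.09911328]), 'contact_force': array([-0.08708516, -0.85632098,  0.16000999]), 'torque': array([ 0.02794819, -0.02403523, -0.0095794 ]), 'opening': 0.0918972106255} 0.025
top [[ 0.01169958 -0.98964959  0.14302732  0.42221641]
 [-0.99961443 -0.01517777 -0.02325149  0.09241399]
 [ 0.02518166 -0.14270014 -0.98944558  1.18504985]
 [ 0.          0.          0.          1.        ]] (np.float64(475.62936004778237), 282.8205892781806, 211.80911938002956) dict_keys(['vertical_fov', 'cx', 'cy', 'pose'])
side [[ 0.70296391 -0.48984521  0.51564854  0.04427185]
 [-0.71122324 -0.48598936  0.50791322 -0.48539864]
 [ 0.00180084 -0.72378589 -0.69002228  0.85090551]
 [ 0.          0.          0.          1.        ]] (np.float64(414.55338591009547), 274.190788464018, 210.18227211209583) dict_keys(['vertical_fov', 'cx', 'cy', 'pose'])
```

View pics/top0.png

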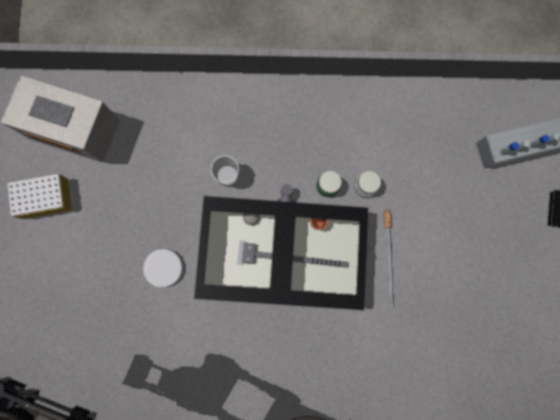

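View pics/side0.png

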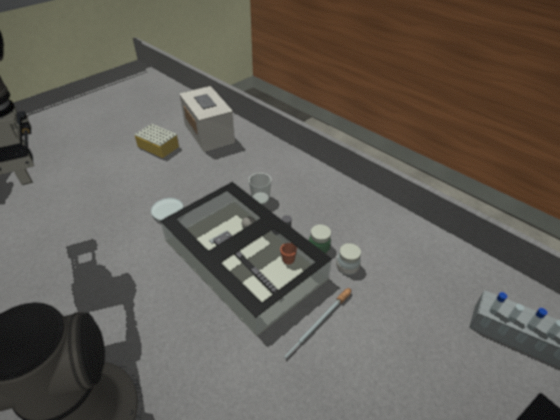

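The top view shows the tank with its y axis pointing left. The blade is at about (243,253) in opening b and the handle end at about (348,265) in opening a. The pot is at (319,223) and the stone at (251,217).

```bash
python3 - <<'E'
from h import *
z=np.load('pics/top0.npz');P=z['P'];im=z['im'].astype(int);d=z['d']
m=(P[...,2]>.07)&(P[...,2]<.09)&(im.sum(2)<150)&(d>0)
m[:180]=0;m[320:]=0;m[:,:180]=0;m[:,385:]=0
n,l,st,_=cv2.connectedComponentsWithStats(m.astype(np.uint8));k=1+np.argmax(st[1:,4]);m=l==k
q=P[m];(c,s,a)=cv2.minAreaRect(q[:,:2].astype(np.float32)*1000);print('tank',c,s,a,np.median(q[:,2]),m.sum())
# handle pts on the floor
for u,v in[(348,265),(340,264),(320,262),(300,260),(265,255),(249,253),(241,252),(319,223),(251,217),(330,240)]: print(u,v,P[v,u].round(4),im[v,u])
cv2.imwrite('pics/topc.png',cv2.resize(z['im'][185:320,185:405,::-1],None,fx=3.6,fy=3.6,interpolation=cv2.INTER_CUBIC))
E
```

```text
tank (489.1041259765625, 64.57391357421875) (385.68426513671875, 235.8884735107422) 86.57649230957031 0.08013056463153401 6568
348 265 [ 0.4622 -0.0985  0.0038] [122 122 116]
340 264 [ 0.4638 -0.0757  0.0237] [83 80 85]
320 262 [ 0.4682 -0.0273  0.0193] [90 87 91]
300 260 [0.4726 0.0214 0.0158] [52 51 54]
265 255 [0.4835 0.1073 0.0187] [106 105 112]
249 253 [0.4877 0.1464 0.0212] [108 105 111]
241 252 [0.4904 0.1664 0.0122] [157 161 165]
319 223 [ 0.5657 -0.0261  0.0068] [164  92  67]
251 217 [0.5751 0.143  0.0307] [129 125 123]
330 240 [ 0.5235 -0.0535  0.0068] [193 195 184]
```

View pics/topc.png

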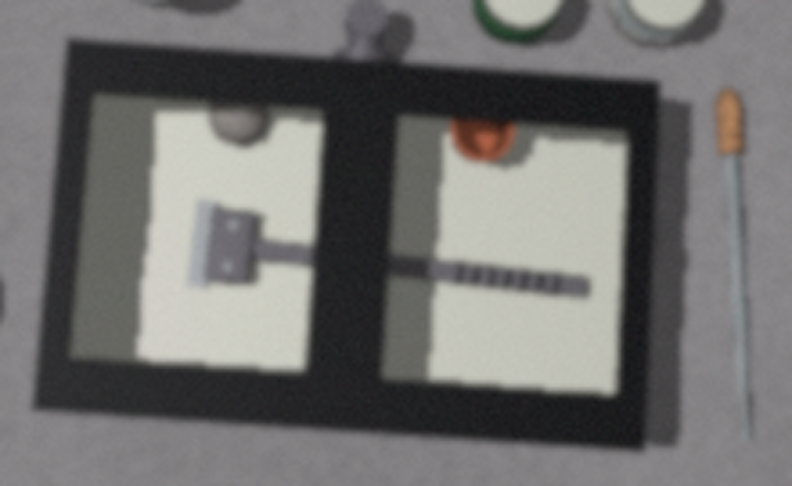

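```bash
cat >> h.py <<'E'
def go(p,ydir=None):
    s=observe();M=R.from_euler('xyz',s['tool_rot']).as_matrix()
    dl=M.T@(np.array(p)-s['tool_pos'])/.04
    out=dict(tx=dl[0].round(2),ty=dl[1].round(2),tz=dl[2].round(2))
    if ydir is not None:
        y=M.T@np.r_[ydir,0];a=np.degrees(np.arctan2(y[2],y[1]));a=(a+90)%180-90;out['roll']=round(a/10,2)
    print(out,M.round(3).tolist(),s['tool_pos'].round(4))
E
python3 - <<'E'
from h import *
h=np.array([.462,-.097]);b=np.array([.490,.168]);e=(b-h)/np.linalg.norm(b-h);print(e,np.linalg.norm(b-h))
g=h+.03*e;print(g)
go([g[0],g[1],.19],[e[1],-e[0]])
E
```

```text
[0.10507547 0.99446425] 0.26647513955339247
[ 0.46515226 -0.06716607]
{'tx': np.float64(1.54), 'ty': np.float64(-10.58), 'tz': np.float64(11.47), 'roll': np.float64(7.54)} [[-0.001, 0.353, 0.936], [-0.001, 0.936, -0.353], [-1.0, -0.001, -0.0]] [0.1852 0.4909 0.2511]
```

```bash
python3 -m crank '[{"fingers":0.2,"tx":0,"ty":-0.7,"tz":0.8,"roll":0.5},{"fingers":0.2,"tx":0,"ty":-1.5,"tz":1.6,"roll":1},{"fingers":0.2,"tx":0,"ty":-2.3,"tz":2.5,"roll":1.5},{"fingers":0.2,"tx":0,"ty":-3.1,"tz":3.4,"roll":2.2},{"fingers":0.2,"tx":0,"ty":-3.9,"tz":4.3,"roll":3},{"fingers":0.2,"tx":0,"ty":-4.7,"tz":5.1,"roll":4},{"fingers":0.2,"tx":0,"ty":-5.5,"tz":6,"roll":4.8},{"fingers":0.2,"tx":0,"ty":-6.3,"tz":6.8,"roll":5.5}]' 8
python3 - <<'E'
from h import *
go([.4652,-.0672,.19],[.9945,-.105])
E
```

```text
time: 1.1
tool_pos: [0.3513, 0.1579, 0.2516]
tool_rot: [2.438, 1.571, 1.113]
contact_force: [0.8, 0.6, -1.2]
opening: 0.0551
{'tx': np.float64(1.54), 'ty': np.float64(1.39), 'tz': np.float64(6.15), 'roll': np.float64(2.01)} [[0.0, 0.97, 0.243], [0.0, 0.243, -0.97], [-1.0, 0.0, -0.0]] [0.3513 0.1579 0.2516]
```

```bash
python3 -m crank '[{"tx":0.2,"ty":0.2,"tz":1,"roll":0.5},{"tx":0.4,"ty":0.4,"tz":2.2,"roll":1},{"tx":0.7,"ty":0.7,"tz":3.4,"roll":1.5},{"tx":0.9,"ty":0.9,"tz":4.5,"roll":2},{"tx":1.2,"ty":1.2,"tz":5.5,"roll":2},{"tx":1.5,"ty":1.4,"tz":6.15,"roll":2},{"tx":1.54,"ty":1.4,"tz":6.15,"roll":2},{"tx":1.54,"ty":1.4,"tz":6.15,"roll":2}]'
python3 - <<'E'
from h import *
a=cam('wrist');save(a[0],'w1');np.savez('pics/w1.npz',im=a[0],P=cloud(*a[1:]),d=a[1]);go([.4652,-.0672,.19],[.9945,-.105])
print(a[2:])
E
```

```text
{'tx': np.float64(1.56), 'ty': np.float64(1.41), 'tz': np.float64(6.04), 'roll': np.float64(1.97)} [[0.001, 0.972, 0.237], [-0.003, 0.237, -0.972], [-1.0, 0.0, 0.003]] [0.3531 0.1544 0.2516]
(array([[ 9.70121408e-01,  2.32221079e-01,  7.02696577e-02,
         3.32447700e-01],
       [ 2.42619829e-01, -9.28862773e-01, -2.79909929e-01,
         2.33599344e-01],
       [ 2.69883607e-04,  2.88595426e-01, -9.57451099e-01,
         3.84588808e-01],
       [ 0.00000000e+00,  0.00000000e+00,  0.00000000e+00,
         1.00000000e+00]]), np.float64(310.4930220440331), 275.1688595570366, 211.77636892128672)invalid input at $[0]: expected keys fingers, tx, ty, tz, roll
```

View pics/w1.png

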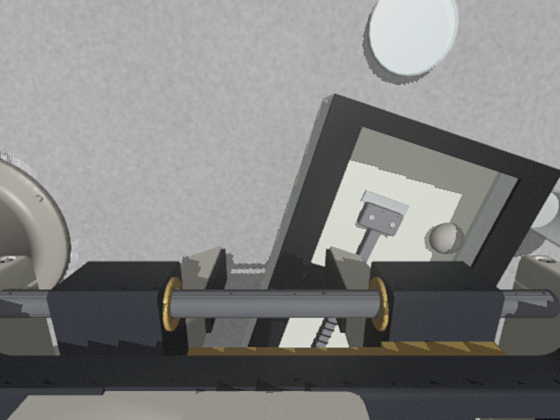

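The move was refused because every row needs "fingers". The wrist view is from the old pose, with the blade at about (383,205) and the handle at about (322,335) seen between the fingers. I'll resend the move.

```bash
python3 -m crank '[{"fingers":0,"tx":0.2,"ty":0.2,"tz":1,"roll":0.5},{"fingers":0,"tx":0.4,"ty":0.4,"tz":2.2,"roll":1},{"fingers":0,"tx":0.7,"ty":0.7,"tz":3.4,"roll":1.5},{"fingers":0,"tx":0.9,"ty":0.9,"tz":4.5,"roll":2},{"fingers":0,"tx":1.2,"ty":1.2,"tz":5.5,"roll":2},{"fingers":0,"tx":1.54,"ty":1.4,"tz":6.1,"roll":2},{"fingers":0,"tx":1.54,"ty":1.4,"tz":6.1,"roll":2},{"fingers":0,"tx":1.54,"ty":1.4,"tz":6.1,"roll":2}]'
python3 - <<'E'
from h import *
a=cam('wrist');save(a[0],'w2');np.savez('pics/w2.npz',im=a[0],P=cloud(*a[1:]),d=a[1]);go([.4652,-.0672,.19],[.9945,-.105])
E
```

```text
time: 2.15
tool_pos: [0.465, -0.0625, 0.1901]
tool_rot: [-2.09, 1.57, 2.524]
contact_force: [0.1, -0.2, 0.8]
opening: 0.0463
{'tx': np.float64(0.01), 'ty': np.float64(0.02), 'tz': np.float64(0.12), 'roll': np.float64(0.04)} [[-0.0, 0.995, -0.098], [0.0, -0.098, -0.995], [-1.0, -0.0, -0.0]] [ 0.4651 -0.0623  0.1904]
```

View pics/w2.png

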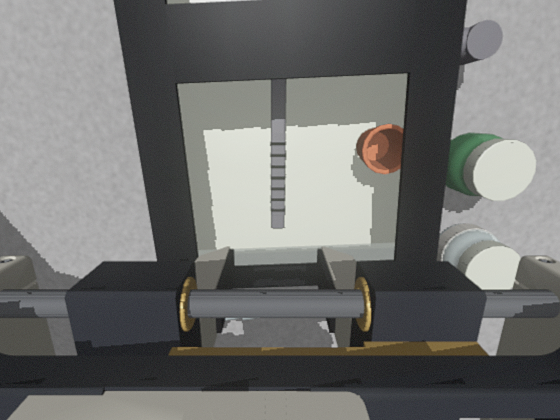

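The handle runs along column 278 from (278,80) to its end at (278,228), centred between the fingers. The pot is at (383,148).

```bash
python3 - <<'E'
from h import *
z=np.load('pics/w2.npz');P=z['P'];im=z['im'].astype(int)
for v in(90,120,160,200,222):
    row=im[v,255:300].sum(1); k=np.where(row<420)[0]+255; print(v,k.min(),k.max(),P[v,278].round(4),P[v,int(k.mean())].round(4), ((P[v,k.min()]-P[v,k.max()])[:2]).round(4))
print([ (v,P[v,278].round(4),im[v,278]) for v in range(224,234,2)])
# opening edges
for v,u in((76,290),(82,290),(160,185),(160,400),(255,278),(248,278)): print(v,u,P[v,u].round(4))
E
```

```text
90 255 299 [0.4778 0.0395 0.0202] [0.4759 0.0395 0.0222] [-0.042   0.0042]
120 257 295 [0.4752 0.0134 0.0197] [0.4715 0.0138 0.0213] [-0.0371  0.0037]
160 271 284 [ 0.4716 -0.0235  0.0215] [ 0.4688 -0.0231  0.0222] [-0.0125  0.0011]
200 271 284 [ 0.4678 -0.0632  0.0216] [ 0.4668 -0.063   0.0218] [-0.013   0.0011]
222 271 283 [ 0.4655 -0.0867  0.0206] [ 0.4645 -0.0864  0.0212] [-0.0123  0.0009]
[(224, array([ 0.4653, -0.0888,  0.0206]), array([140, 141, 142])), (226, array([ 0.4651, -0.0915,  0.0192]), array([140, 140, 143])), (228, array([ 0.4644, -0.0989,  0.0045]), array([142, 145, 137])), (230, array([ 0.4642, -0.1013,  0.0042]), array([217, 219, 210])), (232, array([ 0.464 , -0.1035,  0.0045]), array([213, 217, 207]))]
76 290 [0.4864 0.0432 0.0797]
82 290 [0.4901 0.0467 0.0042]
160 185 [ 0.3994 -0.0089  0.0787]
160 400 [ 0.5808 -0.0317  0.0424]
255 278 [ 0.4622 -0.1203  0.0275]
248 278 [ 0.4624 -0.12    0.01  ]
```

```bash
python3 -m crank '[{"fingers":-0.2,"tx":0.7,"ty":0.04,"tz":0,"roll":0},{"fingers":-0.2,"tx":1.5,"ty":0.04,"tz":0,"roll":0},{"fingers":-0.2,"tx":2.3,"ty":0.04,"tz":0,"roll":0},{"fingers":-0.2,"tx":3,"ty":0.04,"tz":0,"roll":0},{"fingers":-0.2,"tx":3.4,"ty":0.04,"tz":0,"roll":0},{"fingers":-0.2,"tx":3.65,"ty":0.04,"tz":0,"roll":0},{"fingers":-0.2,"tx":3.72,"ty":0.04,"tz":0,"roll":0},{"fingers":-0.2,"tx":3.72,"ty":0.04,"tz":0,"roll":0}]' 8
```

```text
time: 3.2
tool_pos: [0.4674, -0.0631, 0.0418]
tool_rot: [1.484, 1.57, -0.185]
contact_force: [0.5, -0.3, 0.4]
opening: 0.0365
```

```bash
python3 -m crank '[{"fingers":-1,"tx":0.02,"ty":0,"tz":0,"roll":0},{"fingers":-1,"tx":0.02,"ty":0,"tz":0,"roll":0},{"fingers":-1,"tx":0.02,"ty":0,"tz":0,"roll":0},{"fingers":-1,"tx":0.02,"ty":0,"tz":0,"roll":0},{"fingers":-1,"tx":0.02,"ty":0,"tz":0,"roll":0},{"fingers":-1,"tx":0.02,"ty":0,"tz":0,"roll":0},{"fingers":-1,"tx":0.02,"ty":0,"tz":0,"roll":0},{"fingers":-1,"tx":0.02,"ty":0,"tz":0,"roll":0}]' 8
```

```text
time: 4.2
tool_pos: [0.4672, -0.0633, 0.0407]
tool_rot: [1.506, 1.57, -0.164]
contact_force: [-0.6, 0.1, 5.5]
opening: 0.0138
```

```bash
python3 -m crank '[{"fingers":-1,"tx":-0.05,"ty":0,"tz":0,"roll":0},{"fingers":-1,"tx":-0.15,"ty":0,"tz":0,"roll":0},{"fingers":-1,"tx":-0.3,"ty":0,"tz":0,"roll":0},{"fingers":-1,"tx":-0.45,"ty":0,"tz":0,"roll":0},{"fingers":-1,"tx":-0.6,"ty":0,"tz":0,"roll":0},{"fingers":-1,"tx":-0.75,"ty":0,"tz":0,"roll":0},{"fingers":-1,"tx":-0.75,"ty":0,"tz":0,"roll":0},{"fingers":-1,"tx":-0.75,"ty":0,"tz":0,"roll":0}]'
python3 - <<'E'
from h import *
a=cam('side');im=a[0];save(cv2.resize(im[150:350,130:390],None,fx=3,fy=3),'s2')
E
```

```text
time: 5.2
tool_pos: [0.4671, -0.0633, 0.0705]
tool_rot: [2.013, 1.571, 0.343]
contact_force: [0.7, -0.5, -0.5]
opening: 0.0141
```

View pics/s2.png

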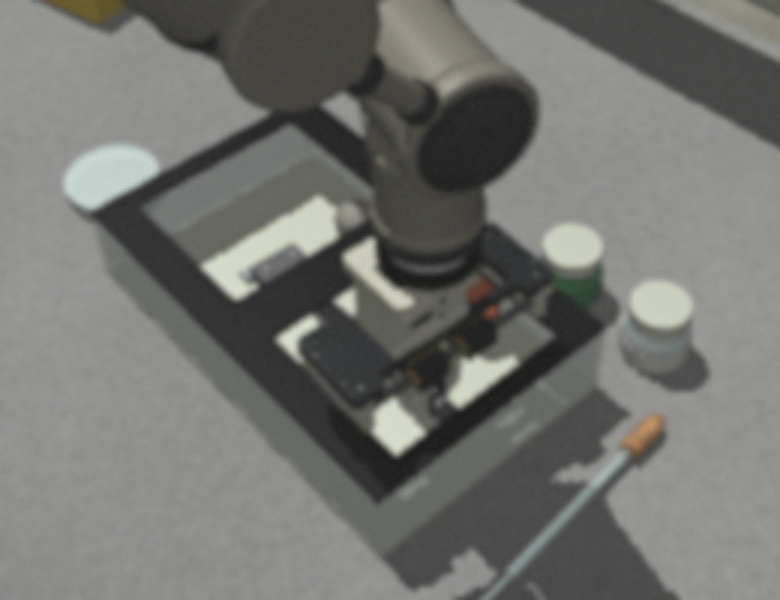

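The handle end is up between the fingers at about (440,400), and the blade is still in view near (275,265). I'll measure the slope from depth without viewing another picture.

```bash
cat >> h.py <<'E'
def slope():
    # the dark-grey scraper points seen by the top and the wrist camera, along the tank's y
    for n in('top','wrist'):
        a=cam(n);P=cloud(*a[1:]);im=a[0].astype(int)
        s=observe();
        for y in np.arange(-.14,.24,.015):
            xc=.473+.0905*(y-0.01)
            m=(abs(P[...,1]-y)<.004)&(abs(P[...,0]-xc)<.007)&(a[1]>0)&(P[...,2]<.3)
            if m.sum()>2: print(n,y.round(3),m.sum(),np.median(P[m][:,2]).round(4),np.percentile(P[m][:,2],85).round(4))
    return
E
python3 -c "
from h import *
slope()"
```

```text
top -0.02 21 0.0451 0.0481
top -0.005 20 0.0433 0.045
top 0.01 25 0.0401 0.0433
top 0.025 21 0.0401 0.0413
top 0.04 15 0.0381 0.0793
top 0.055 18 0.0795 0.0819
top 0.07 19 0.0802 0.0827
top 0.085 23 0.0803 0.0822
top 0.1 21 0.0283 0.032
top 0.115 18 0.0279 0.0299
top 0.13 19 0.0261 0.0286
top 0.145 21 0.024 0.0266
top 0.16 15 0.0211 0.023
top 0.175 17 0.006 0.0088
top 0.19 23 0.0046 0.0064
top 0.205 22 0.0053 0.0072
top 0.22 21 0.0038 0.0061
top 0.235 22 0.0049 0.0075
wrist -0.125 81 0.0256 0.0382
wrist -0.065 378 0.0508 0.0517
wrist -0.05 431 0.0491 0.054
wrist -0.035 5980 0.1498 0.1579
wrist -0.02 391 0.0452 0.0459
wrist -0.005 397 0.0433 0.0441
wrist 0.01 403 0.0411 0.0419
wrist 0.025 425 0.0393 0.0401
wrist 0.04 718 0.0381 0.0796
wrist 0.055 370 0.0799 0.0806
```

```bash
python3 -m crank '[{"fingers":-1,"tx":-0.2,"ty":0,"tz":0,"roll":0},{"fingers":-1,"tx":-0.4,"ty":0,"tz":0,"roll":0},{"fingers":-1,"tx":-0.6,"ty":0,"tz":0,"roll":0},{"fingers":-1,"tx":-0.8,"ty":0,"tz":0,"roll":0},{"fingers":-1,"tx":-1,"ty":0,"tz":0,"roll":0},{"fingers":-1,"tx":-1.2,"ty":0,"tz":0,"roll":0},{"fingers":-1,"tx":-1.4,"ty":0,"tz":0,"roll":0},{"fingers":-1,"tx":-1.5,"ty":0,"tz":0,"roll":0}]'
python3 -c "
from h import *
slope()"
```

```text
time: 6.35
tool_pos: [0.4672, -0.0633, 0.1311]
tool_rot: [1.491, 1.57, -0.178]
contact_force: [0.7, 0.4, -1.0]
opening: 0.014
top -0.035 5 0.0034 0.0046
top -0.02 27 0.0926 0.0942
top -0.005 26 0.0859 0.0882
top 0.01 29 0.081 0.0843
top 0.025 21 0.0734 0.0759
top 0.04 23 0.0686 0.0771
top 0.055 18 0.0806 0.0831
top 0.07 22 0.0809 0.0824
top 0.085 22 0.0799 0.0821
top 0.1 21 0.0437 0.0452
top 0.115 19 0.0361 0.0393
top 0.13 24 0.0312 0.0332
top 0.145 16 0.026 0.0287
top 0.16 18 0.0034 0.0058
top 0.175 16 0.0049 0.0062
top 0.19 22 0.0057 0.008
top 0.205 21 0.0051 0.0066
top 0.22 21 0.0058 0.0073
top 0.235 21 0.004 0.007
wrist -0.125 131 0.0797 0.0803
wrist -0.065 422 0.1121 0.1137
wrist -0.05 472 0.1063 0.1253
wrist -0.035 6003 0.2108 0.2189
wrist -0.02 344 0.0934 0.0947
wrist -0.005 326 0.0872 0.0884
wrist 0.01 301 0.0808 0.0819
wrist 0.025 293 0.0747 0.0761
wrist 0.04 377 0.0691 0.0789
wrist 0.055 448 0.08 0.0807
wrist 0.07 396 0.08 0.0807
```

```bash
python3 -m crank '[{"fingers":-1,"tx":0,"ty":0,"tz":0.2,"roll":0},{"fingers":-1,"tx":0,"ty":0,"tz":0.4,"roll":0},{"fingers":-1,"tx":0,"ty":0,"tz":0.65,"roll":0},{"fingers":-1,"tx":0,"ty":0,"tz":0.9,"roll":0},{"fingers":-1,"tx":0,"ty":0,"tz":1.15,"roll":0},{"fingers":-1,"tx":0,"ty":0,"tz":1.4,"roll":0},{"fingers":-1,"tx":0,"ty":0,"tz":1.5,"roll":0},{"fingers":-1,"tx":0,"ty":0,"tz":1.5,"roll":0}]'
python3 -c "
from h import *
slope()"
```

```text
time: 7.45
tool_pos: [0.4612, -0.1233, 0.1305]
tool_rot: [1.51, 1.571, -0.16]
contact_force: [-0.6, -0.6, -1.8]
opening: 0.0136
top -0.11 4 0.007 0.0602
top -0.095 37 0.0997 0.1856
top -0.08 25 0.0927 0.097
top -0.065 30 0.0865 0.0893
top -0.05 31 0.0792 0.082
top -0.035 26 0.0733 0.0754
top -0.02 25 0.0661 0.0688
top -0.005 28 0.062 0.0641
top 0.01 18 0.0557 0.0573
top 0.025 28 0.0491 0.0526
top 0.04 12 0.0457 0.0467
top 0.055 18 0.0797 0.0823
top 0.07 21 0.0813 0.0829
top 0.085 23 0.0811 0.0833
top 0.1 17 0.0045 0.0062
top 0.115 18 0.0057 0.0081
top 0.13 15 0.0046 0.0056
top 0.145 18 0.0055 0.007
top 0.16 18 0.005 0.0069
top 0.175 19 0.0051 0.0072
top 0.19 20 0.0059 0.0074
top 0.205 20 0.0048 0.0065
top 0.22 23 0.0036 0.0059
top 0.235 20 0.0048 0.0077
wrist -0.125 425 0.1112 0.1127
wrist -0.11 435 0.1054 0.107
wrist -0.095 6105 0.2101 0.218
wrist -0.08 361 0.0929 0.0941
wrist -0.065 352 0.0868 0.088
wrist -0.05 321 0.0803 0.0816
wrist -0.035 312 0.0742 0.0756
wrist -0.02 302 0.0681 0.0694
wrist -0.005 291 0.062 0.0632
wrist 0.01 288 0.056 0.0572
wrist 0.025 26 0.0509 0.0516
```

```bash
python3 -m crank '[{"fingers":-1,"tx":0.07,"ty":0,"tz":0,"roll":0},{"fingers":-1,"tx":0.14,"ty":0,"tz":0,"roll":0},{"fingers":-1,"tx":0.19,"ty":0,"tz":0,"roll":0},{"fingers":-1,"tx":0.21,"ty":0,"tz":0,"roll":0},{"fingers":-0.7,"tx":0.21,"ty":0,"tz":0,"roll":0},{"fingers":-0.5,"tx":0.21,"ty":0,"tz":0,"roll":0},{"fingers":-0.3,"tx":0.21,"ty":0,"tz":0,"roll":0},{"fingers":-0.3,"tx":0.21,"ty":0,"tz":0,"roll":0}]'
python3 -m crank '[{"fingers":-0.2,"tx":-0.3,"ty":0,"tz":0,"roll":0},{"fingers":-0.2,"tx":-0.6,"ty":0,"tz":0,"roll":0},{"fingers":-0.2,"tx":-0.8,"ty":0,"tz":-0.4,"roll":0},{"fingers":-0.2,"tx":-0.8,"ty":0,"tz":-1,"roll":0},{"fingers":-0.2,"tx":-0.8,"ty":0,"tz":-1.6,"roll":0},{"fingers":-0.2,"tx":-0.6,"ty":0,"tz":-2.2,"roll":0},{"fingers":-0.2,"tx":-0.4,"ty":0,"tz":-2.75,"roll":0},{"fingers":-0.2,"tx":-0.4,"ty":0,"tz":-2.75,"roll":0}]'
python3 - <<'E'
from h import *
slope()
a=cam('top');P=cloud(*a[1:])
for y in(-.06,-.045,-.03,-.015,0.01,.03):
    m=(abs(P[...,1]-y)<.004)&(P[...,2]>.033)&(P[...,2]<.105)&(abs(P[...,0]-.47)<.035);print(y,m.sum(),P[m].mean(0).round(4))
a=cam('wrist');P=cloud(*a[1:])
for y in(-.06,-.045,-.03,-.015,0.01,.03):
    m=(abs(P[...,1]-y)<.004)&(P[...,2]>.033)&(P[...,2]<.105)&(abs(P[...,0]-.47)<.02);print(y,m.sum(),P[m].mean(0).round(4))
save(a[0],'w3')
E
```

```text
time: 8.55
tool_pos: [0.4611, -0.1229, 0.1219]
tool_rot: [-2.225, 1.57, 2.388]
contact_force: [0.3, 0.8, -0.2]
opening: 0.0316
time: 9.55
tool_pos: [0.4716, -0.0116, 0.1381]
tool_rot: [-2.068, 1.57, 2.548]
contact_force: [0.2, 0.3, -0.6]
opening: 0.0369
top 0.04 7 0.0774 0.0796
top 0.055 20 0.0801 0.0828
top 0.07 20 0.0806 0.0815
top 0.085 23 0.0802 0.0826
top 0.1 18 0.0066 0.009
top 0.115 18 0.0052 0.0091
top 0.13 15 0.0052 0.0076
top 0.145 18 0.0058 0.0079
top 0.16 18 0.0046 0.0057
top 0.175 18 0.0046 0.0081
top 0.19 22 0.0048 0.008
top 0.205 20 0.006 0.0078
top 0.22 21 0.0046 0.0076
top 0.235 18 0.0048 0.0065
wrist -0.08 229 0.0871 0.0882
wrist -0.065 11 0.0837 0.0846
wrist -0.05 114 0.0751 0.0757
wrist -0.035 222 0.0703 0.0717
wrist -0.02 209 0.0647 0.066
wrist -0.005 209 0.0593 0.0604
wrist 0.01 5001 0.2191 0.2259
wrist 0.025 197 0.0482 0.0495
wrist 0.04 104 0.0442 0.08
wrist 0.055 318 0.08 0.0808
wrist 0.07 339 0.0799 0.0807
wrist 0.085 364 0.0799 0.0806
wrist 0.1 10 0.0047 0.0059
wrist 0.115 205 0.0049 0.0056
wrist 0.13 215 0.0051 0.0059
wrist 0.145 228 0.0051 0.0059
-0.06 0 [nan nan nan]
-0.045 0 [nan nan nan]
-0.03 0 [nan nan nan]
-0.015 0 [nan nan nan]
0.01 0 [nan nan nan]
0.03 0 [nan nan nan]
-0.06 0 [nan nan nan]
-0.045 231 [ 0.4693 -0.0451  0.074 ]
-0.03 226 [ 0.4707 -0.03    0.0684]
-0.015 228 [ 0.4722 -0.015   0.0629]
0.01 236 [0.4744 0.01   0.0535]
0.03 226 [0.4761 0.0299 0.0463]<stdin>:5: RuntimeWarning: Mean of empty slice.
  ret = um.true_divide(
<stdin>:8: RuntimeWarning: Mean of empty slice.
```

View pics/w3.png

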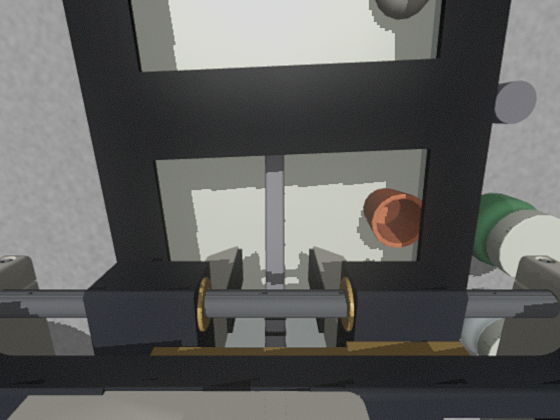

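The scraper rests slantwise on the sheet's edge, running along column 275 between the fingers. I'll go down near the centre of mass and grip firmly.

```bash
python3 -m crank '[{"fingers":-0.2,"tx":0.5,"ty":0.02,"tz":0,"roll":0},{"fingers":-0.2,"tx":1.0,"ty":0.02,"tz":0,"roll":0},{"fingers":-0.2,"tx":1.5,"ty":0.02,"tz":0,"roll":0},{"fingers":-0.2,"tx":1.8,"ty":0.02,"tz":0,"roll":0},{"fingers":-0.2,"tx":1.95,"ty":0.02,"tz":0,"roll":0},{"fingers":-0.2,"tx":1.95,"ty":0.02,"tz":0,"roll":0},{"fingers":-0.5,"tx":1.95,"ty":0.02,"tz":0,"roll":0},{"fingers":-0.7,"tx":1.95,"ty":0.02,"tz":0,"roll":0}]' 35
python3 -m crank '[{"fingers":-1,"tx":0,"ty":0,"tz":0,"roll":0},{"fingers":-1,"tx":0,"ty":0,"tz":0,"roll":0},{"fingers":-1,"tx":0,"ty":0,"tz":0,"roll":0},{"fingers":-1,"tx":0,"ty":0,"tz":0,"roll":0},{"fingers":-1,"tx":0,"ty":0,"tz":0,"roll":0},{"fingers":-1,"tx":0,"ty":0,"tz":0,"roll":0},{"fingers":-1,"tx":-0.1,"ty":0,"tz":0,"roll":0},{"fingers":-1,"tx":-0.1,"ty":0,"tz":0,"roll":0}]' 35
python3 -c "
from h import *
slope()" | grep wrist
```

```text
time: 10.75
tool_pos: [0.4731, -0.0136, 0.0606]
tool_rot: [1.551, 1.57, -0.119]
contact_force: [0.4, 0.3, 0.5]
opening: 0.0216
time: 11.75
tool_pos: [0.4729, -0.0136, 0.0642]
tool_rot: [1.692, 1.571, 0.022]
contact_force: [0.1, -0.5, -0.6]
opening: 0.0141
wrist -0.035 438 0.0738 0.0748
wrist -0.02 104 0.0852 0.0906
wrist -0.005 740 0.0633 0.0769
wrist 0.01 5880 0.1444 0.1516
wrist 0.025 528 0.0521 0.1168
wrist 0.04 145 0.0796 0.0802
wrist 0.055 827 0.08 0.0806
wrist 0.07 936 0.0799 0.0807
wrist 0.085 1055 0.08 0.0807
wrist 0.115 424 0.0049 0.0058
```

```bash
python3 -m crank '[{"fingers":-1,"tx":-0.2,"ty":0,"tz":0.0,"roll":0},{"fingers":-1,"tx":-0.32,"ty":0,"tz":0.3,"roll":0},{"fingers":-1,"tx":-0.45,"ty":0,"tz":0.65,"roll":0},{"fingers":-1,"tx":-0.6,"ty":0,"tz":1.05,"roll":0},{"fingers":-1,"tx":-0.75,"ty":0,"tz":1.45,"roll":0},{"fingers":-1,"tx":-0.88,"ty":0,"tz":1.75,"roll":0},{"fingers":-1,"tx":-1.1,"ty":0,"tz":2.1,"roll":0},{"fingers":-1,"tx":-1.3,"ty":0,"tz":2.4,"roll":0}]'
python3 - <<'E'
from h import *
slope()
a=cam('side');im=a[0];save(cv2.resize(im[130:370,130:410],None,fx=2.5,fy=2.5),'s3')
E
```

```text
time: 12.85
tool_pos: [0.4633, -0.1101, 0.1167]
tool_rot: [1.654, 1.571, -0.016]
contact_force: [-0.4, 0.1, -1.3]
opening: 0.0138
top -0.095 7 0.0029 0.0057
top -0.08 26 0.106 0.1092
top -0.065 36 0.1008 0.1052
top -0.05 28 0.0967 0.0985
top -0.035 24 0.0893 0.093
top -0.02 20 0.0857 0.0868
top -0.005 29 0.067 0.0799
top 0.01 16 0.0044 0.007
top 0.025 18 0.0054 0.0062
top 0.04 11 0.0091 0.0794
top 0.055 21 0.0812 0.0835
top 0.07 18 0.0798 0.0822
top 0.085 22 0.0799 0.081
top 0.1 18 0.0053 0.0079
top 0.115 18 0.0052 0.0077
top 0.13 15 0.0041 0.0065
top 0.145 18 0.0055 0.0069
top 0.16 19 0.0049 0.0076
top 0.175 16 0.0059 0.0086
top 0.19 22 0.0062 0.0079
top 0.205 18 0.0054 0.0066
top 0.22 20 0.0063 0.0071
top 0.235 20 0.0049 0.0069
wrist -0.14 23 0.1282 0.1286
wrist -0.125 314 0.1252 0.1261
wrist -0.11 329 0.1187 0.1347
wrist -0.095 480 0.1137 0.115
wrist -0.08 1717 0.174 0.1765
wrist -0.065 411 0.1025 0.1036
wrist -0.05 404 0.0969 0.0982
wrist -0.035 467 0.0906 0.0924
wrist -0.02 476 0.0861 0.0872
wrist -0.005 311 0.0673 0.0805
wrist 0.01 85 0.0052 0.0057
wrist 0.025 254 0.005 0.0058
wrist 0.04 265 0.0049 0.0058
```

View pics/s3.png

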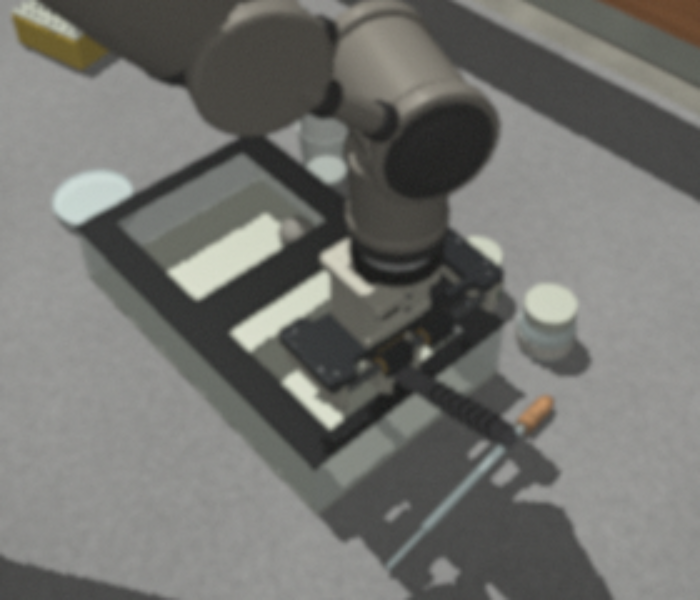

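The scraper slopes out over the -y end (handle end at about (515,435)). The blade is clear of the brace, so I'll lift straight up.

```bash
python3 -m crank '[{"fingers":-1,"tx":-0.2,"ty":0,"tz":0,"roll":0},{"fingers":-1,"tx":-0.6,"ty":0,"tz":0,"roll":0},{"fingers":-1,"tx":-1.1,"ty":0,"tz":0,"roll":0},{"fingers":-1,"tx":-1.6,"ty":0,"tz":0,"roll":0},{"fingers":-1,"tx":-2.1,"ty":0,"tz":0,"roll":0},{"fingers":-1,"tx":-2.6,"ty":0,"tz":0,"roll":0},{"fingers":-1,"tx":-2.9,"ty":0,"tz":0,"roll":0},{"fingers":-1,"tx":-3,"ty":0,"tz":0,"roll":0}]'
python3 -m crank '[{"fingers":-1,"tx":0,"ty":0,"tz":0,"roll":0},{"fingers":-1,"tx":0,"ty":0,"tz":0,"roll":0},{"fingers":-1,"tx":0,"ty":0,"tz":0,"roll":0},{"fingers":-1,"tx":0,"ty":0,"tz":0,"roll":0},{"fingers":-1,"tx":0,"ty":0,"tz":0,"roll":0},{"fingers":-1,"tx":0,"ty":0,"tz":0,"roll":0},{"fingers":-1,"tx":0,"ty":0,"tz":0,"roll":0},{"fingers":-1,"tx":0,"ty":0,"tz":0,"roll":0}]'
python3 - <<'E'
from h import *
slope()
a=cam('side');im=a[0];save(cv2.resize(im[130:370,130:410],None,fx=2.5,fy=2.5),'s4')
E
```

```text
time: 14.0
tool_pos: [0.4634, -0.1089, 0.2366]
tool_rot: [1.409, 1.57, -0.26]
contact_force: [0.1, -0.8, -1.4]
opening: 0.0133
time: 15.0
tool_pos: [0.4634, -0.1091, 0.2361]
tool_rot: [2.163, 1.571, 0.493]
contact_force: [0.1, 0.8, -0.7]
opening: 0.0136
top -0.11 22 0.0055 0.0693
top -0.095 16 0.006 0.0075
top -0.08 68 0.2273 0.293
top -0.065 46 0.2191 0.2242
top -0.05 27 0.2163 0.2183
top -0.035 28 0.2097 0.2116
top -0.02 24 0.2052 0.2078
top -0.005 57 0.1857 0.2013
top 0.01 17 0.0065 0.0089
top 0.025 20 0.0053 0.0083
top 0.04 11 0.0082 0.0787
top 0.055 18 0.0806 0.0818
top 0.07 22 0.0801 0.0819
top 0.085 23 0.0799 0.0818
top 0.1 18 0.0048 0.0063
top 0.115 17 0.0047 0.0068
top 0.13 15 0.0062 0.0082
top 0.145 18 0.0047 0.0075
top 0.16 17 0.0058 0.0074
top 0.175 16 0.0041 0.0076
top 0.19 20 0.0049 0.008
top 0.205 20 0.0057 0.0077
top 0.22 20 0.0058 0.0068
top 0.235 22 0.0053 0.0071
wrist -0.125 461 0.2441 0.2452
wrist -0.11 182 0.2375 0.2385
wrist -0.095 506 0.233 0.2343
wrist -0.08 1846 0.2929 0.2945
wrist -0.065 447 0.2218 0.223
wrist -0.05 434 0.2162 0.2174
wrist -0.035 455 0.2104 0.2118
wrist -0.02 474 0.2053 0.2065
wrist -0.005 317 0.1991 0.2011
wrist 0.04 163 0.0051 0.0791
wrist 0.055 311 0.0793 0.0805
```

View pics/s4.png

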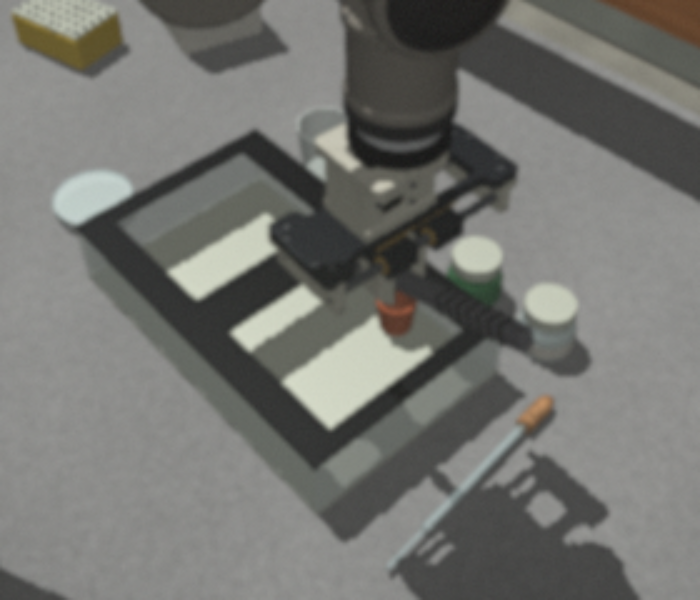

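The scraper is held well above the tank: its lowest part, the blade, is at about z = 0.18 m, and it is steady. The pot, jars, dish and pipette haven't moved.

```bash
python3 -c "
from cell import *
print(hand_in(),observe()['opening'])"
```

```text
the job is handed in; nothing more can be done
the job is handed in; nothing more can be done
```

The scraper is out of the tank, held still in the gripper, and I've handed the job in. That took about 15 s of the 48 s allowed.

**How it came out:**
1. I gripped the handle lightly by its top few millimetres and lifted. The scraper pivoted in the pads while the blade stayed on the tank floor.
2. I pulled the handle up through opening a and rested it on the sheet's end edge.
3. I gripped it again near its centre of mass, set to 35 N, drew it out along its slant under the brace, and lifted it straight up.

**Last checks:**
- **Height:** the blade, its lowest part, was at about z = 0.18 m, roughly 10 cm above the tank's top. The handle end was higher still.
- **Hold:** the opening stayed at about 13.6 mm on the 14 mm handle. Over a 1 s pause the tool moved less than 1 mm.
- **Contact:** the highest force at the end of any move was about 5.5 N upwards, during the first grip. I think the gripper body or fingertips lightly touched the tank then. The other readings were at noise level, but forces within a move were not watched.
- **Bystanders:** in the last picture the pot, jars, dish and pipette looked unmoved. I did not measure their positions. The cup and stone were partly or wholly hidden by the arm in that view.

One move was refused because I left out the "fingers" value; it caused no motion.

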